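# Put the oversize mahjong tile away in the spares box and snap its lid shut

### The job

The biggest of the three mahjong tiles on the mat is a stray from another set and jams the table's machine: drop it into the open spares box, let go of it, then close the box's lid and press it down against its seal until the latch catches and holds it shut. Leave the two smaller tiles, the tea bowl, its coaster, the bangle and the hair claw where they are.

Things in the scene. Friction and masses are not known exactly. Their poses are not given: they have to be found in the camera images.
- big_tile: The stray tile: plain mahjong tile lying back up, white below and green above like the others, 48 (x) x 36 (y) x 28 (z) mm, 40 to 90 g. Origin at the centre of its underside, z up. It lies loose on the mat with at least 25 mm free all round.
- small_tile_a: A good tile, same make and colours but smaller: 36 (x) x 26 (y) x 20 (z) mm, origin at the centre of its underside. Stays where it is.
- small_tile_b: The other good tile, the same as small_tile_a. Stays where it is.
- pad: Thin grey cloth-covered mat under the three tiles, 190 (x) x 180 (y) x 4 (z) mm, fixed to the table; origin at the centre of its underside, on the table.
- crate: White plastic spares box, open on top, fixed to the table: outside 130 (x) x 160 (y) x 55 (z) mm, walls and floor 4 mm, inside 51 mm deep. Origin at the centre of its underside, on the table; x points from the front wall (latch, towards the robot) to the back wall (hinge); z up. A black rubber seal lies on the rim.
- lid (a joint): Angle of the grey lid, rad: 0 = shut and latched, 1.57 = upright, 1.95 = stop, leaning back; starts about upright. A stiff hinge holds it wherever left; about 0.5 to 1.6 N at the free edge moves it. Lowered, it rests on the latch ramp at about 0.1. Pressed hard it stops at -0.014; let go, it stays within 0.02 of 0 if latched and springs up past 0.025 if not.
- latch (a joint): How far the sprung grey latch tongue in the middle of the box's front wall is pushed outwards, m: 0 = at rest, up to 0.008. 36 mm wide, top 81 mm above the table, with a ramp facing up and inwards; its tip reaches 5 mm over the shut lid's lip. The lid pushes it out in passing and it springs back by itself (5 to 8 N); it is not to be handled.
- lid_hinge (a point): Middle of the lid's hinge axis (along the box's y): 65 mm behind the box's centre (box +x), 59 mm above the table. The lid is a flat plate, 127 mm from hinge to front edge, 160 mm wide, 6 mm thick, its underside passing through the axis; a 40 mm wide lip in the middle of its front edge reaches 134 mm from the axis.
- lid_press (a point): Point on the lid's outer (when shut, upper) face, on its centre line, 105 mm from the hinge axis, 22 mm from the front edge; 65 mm above the table when shut. z is the outward normal, x points to the hinge. Pressing down here, from 0.1 rad on, takes about 7 to 12 N against latch and front seal until the latch snaps over the lip.
- tea_bowl: White porcelain tea bowl with a thin gold rim, 90 mm across, 50 mm high, standing on the coaster; origin at the centre of its foot. Stays where it is.
- coaster: Round dark rosewood coaster, 92 mm across, 8 mm thick, origin at the centre of its underside. Stays where it is.
- bangle: Pale jade bangle lying flat, 74 mm outside, 58 mm inside, 9 mm thick; origin at its centre, on the table. Stays where it is.
- hair_claw: Pink plastic hair claw, about 70 (x) x 46 (y) x 45 (z) mm, teeth down; origin at the centre of its underside. Stays where it is.
Mind the look-alikes: they are no part of the job. Leave any grey or yellow look-alike of the big_tile alone.

How it is judged:
On the way, in this order (a step that is already met when the one before it is completed fails the run):
1. the big tile lies in the box, let go of (x of big_tile in the frame of crate between -0.062 and 0.062 m and y of big_tile in the frame of crate between -0.077 and 0.077 m and z of big_tile in the frame of crate between 0 and 0.052 m and contact force between the fingers and big_tile below 0.05 N), for 0.2 s.
2. the lid is shut and the latch has sprung back over its lip (value of joint lid below 0.02 rad and value of joint latch below 0.002 m), for 0.2 s.
At the end, for the whole second after the job is handed in: The big tile lies at rest inside the spares box, and the lid is shut (within 0.02 rad of its latched position) with the latch sprung back to within 2 mm of rest, holding without being pressed (all of step 2 and x of big_tile in the frame of crate between -0.062 and 0.062 m and y of big_tile in the frame of crate between -0.077 and 0.077 m and z of big_tile in the frame of crate between 0 and 0.052 m and linear speed of big_tile below 0.02 m/s); the robot touches nothing.
It fails at once if a smaller tile is moved by more than 30 mm (distance of any of small_tile_a, small_tile_b from where it was at the start of the episode above 0.03 m).
It fails at once if the tea bowl or its coaster is moved by more than 30 mm, or the bowl tipped by more than 20 degrees (distance of any of tea_bowl, coaster from where it was at the start of the episode above 0.03 m or angle between tea_bowl's own z axis and vertical above 0.35 rad).
It fails at once if the bangle or the hair claw is moved by more than 30 mm (distance of any of bangle, hair_claw from where it was at the start of the episode above 0.03 m).
It also fails if it takes over 61 s, if anything falls off the work surface, if the arm or the gripper's body presses on something with over 40 N, if the wrist force passes 120 N, or if a joint passes its speed limit or range.

### The arm

A 6-joint arm with a two-finger parallel gripper is mounted at the origin on the work surface. World frame = base frame: x ahead of the robot, y to its left, z up, the work surface at z = 0. Lengths are in m, angles in rad, forces in N, time in s.
With the tool pointing down it reaches from about 0.35 to 0.8 m from the base axis. Payload 7.3 kg.
Tool frame: the origin (TCP) lies where the fingers leave the gripper's body, on its centre line; the fingertips stand 73 mm ahead of it and the grasp point (between the pads) lies 54 mm ahead of it; x points along the fingers, y is the direction in which the jaws open and shut, and the axes are right-handed (so a half turn about x gives the same grasp; the last joint's range is limited). The gripper opens to 85 mm and grips with 20 to 120 N. Pads are 22 mm wide; open, the fingers measure 114 mm over their backs; the gripper's body (76 mm by 85 mm) begins 54 mm behind the grasp point. The pads swing forward as they close: fully open they stand 13 mm farther back than shut.
Start: joints at [-1.447, 0.342, 1.524, -0, 1.275, -0.146], TCP at [0.14, -0.506, 0.304] pointing down, gripper open.
Joint ranges: [-2.53, 2.53], [-0.77, 2.02], [0.04, 2.7], [-1, 4.14], [0.28, 2.66], [-3.11, 3.11]. Speed limits (rad/s): [2.57, 2.57, 3.14, 3.14, 3.14, 3.14].

### API

Orientations are given as a unit quaternion [x, y, z, w].
In Python, from rig import bot gives the robot as it stands.
- The arm moves only by the tool jog_arm, never from a script. Its argument "commands" is a list of rows, each a list of 7 numbers: the opening, from -1 (shut) to 1 (fully open), then the shift along the tool's x, y, z in m, then the turn, a rotation vector about the tool's x, y, z in degrees. A call has 1 to 5 rows; each row shifts and turns the commanded pose from where the row before left it, along the tool's axes as they then stand; what a row does not reach is not made up. A row lasts 1/10 s, in which the tool goes at most 50 mm and 8.59 degrees, less where a joint would pass 70% of its speed; a pose out of reach is approached as far as the arm can. A call with a gripper value outside its range is refused whole. The fingers move at their own pace and stop on an object; "newtons" is the grip in N (left out, the last holds). Time passes only in rows, so rows that do not move let the fingers close. It gives the time, the measured TCP pose, the force and the opening at its end, in the units of the state.
- bot.read_state(): the state, without advancing time (a new reading comes with each control period).
- bot.snapshot(name): name is "scene" or "top"; returns a dict with "img" (480x640x3 uint8, red, green, blue), "range_z" (480x640 float32, m along the optical axis (not along the pixel's ray), 0 where there is no reading), "mtx" (3x3 intrinsics, pixels), "k1" (the pictures are not rectified: a ray, as slopes to the right and down, at radius r is drawn at 1 + k1 r^2 times it, then the intrinsics apply), "pose" (4x4, takes a point from camera to world coordinates). Camera axes: x right, y down, z forward; pixel columns grow to the right and rows downward; lengths in m; the calibration is good to about 2 mm. A picture is of the moment at which its call begins.
- bot.hand_in(): hands the job in, once; it reports no verdict.
The state is a dict: "time_s": time; "qpos": joint angles; "dq": joint speeds; "tau": joint torques, N m; "tool_pos": TCP position; "eef_rot": TCP orientation; "contact_force": force on the tool from outside, world axes, zero at the start; "moment": the same for the moment, N m; "width": finger opening in m.
Only numpy, scipy, OpenCV 4.12 (cv2) and the standard library are available. Lean on these libraries where they do the work, as an engineer would, in place of code of your own. Each camera call takes 0.05 s, during which the arm holds its last target.

## Working session

There is one attempt and no reset: what is moved stays moved. The work goes in short steps, Python scripts to look and compute and a tool call to move; the robot and the scene stay as the last step left them, time stands still between calls to the robot, and variables do not carry over. Pictures are saved under pics/ and viewed, and the job is handed in when it is done.

Besides the shell and the picture viewer there is one more tool, called after "Emit:" by a JSON object that holds its "method" and its "body", one argument or row to a line. jog_arm: Moves the arm, as the interface text tells. Its arguments: {"type":"object","properties":{"commands":{"type":"array"},"newtons":{"type":"number"}},"required":["commands"]}

```bash
mkdir -p pics; ls; cat > h.py <<'E'
import numpy as np,cv2
from rig import bot
def save(s,n): cv2.imwrite(f'pics/{n}.png',s['img'][:,:,::-1])
def rays(s,uv):
    uv=np.array(uv,float).reshape(-1,2);K=s['mtx']
    d=np.c_[(uv[:,0]-K[0,2])/K[0,0],(uv[:,1]-K[1,2])/K[1,1]]
    u=d.copy()
    for _ in range(20): u=d/(1+s['k1']*(u**2).sum(1,keepdims=True))
    return np.c_[u,np.ones(len(u))]
def plane(s,uv,z):
    r=rays(s,uv)@s['pose'][:3,:3].T;o=s['pose'][:3,3]
    return o+r*((z-o[2])/r[:,2])[:,None]
def depth(s,uv):
    r=rays(s,uv);uvi=np.array(uv).reshape(-1,2).astype(int)
    p=r*s['range_z'][uvi[:,1],uvi[:,0]][:,None]
    return p@s['pose'][:3,:3].T+s['pose'][:3,3]
E
python3 - <<'E'
from h import *
for n in('scene','top'):
    s=bot.snapshot(n);save(s,n+'0');np.savez(n+'0.npz',**s);print(n,s['mtx'],s['k1'],s['pose'])
print(bot.read_state())
E
```

```text
pics
scene [[548.8568249    0.         318.36248092]
 [  0.         548.8568249  238.3976743 ]
 [  0.           0.           1.        ]] -0.013934457433066563 [[ 0.58632876  0.4561071  -0.66946613  1.16076201]
 [ 0.81006317 -0.33423738  0.48174998 -0.4455323 ]
 [-0.00403102 -0.82477372 -0.56544855  0.62168647]
 [ 0.          0.          0.          1.        ]]
top [[567.11831534   0.         319.96345446]
 [  0.         567.11831534 227.59604605]
 [  0.           0.           1.        ]] 0.05995929947680101 [[-0.00954331 -0.98784189  0.15516868  0.3390165 ]
 [-0.9997737   0.0064756  -0.02026361  0.02875356]
 [ 0.01901244 -0.15532695 -0.98768014  1.35405783]
 [ 0.          0.          0.          1.        ]]
{'time_s': 0.1, 'qpos': array([-1.44698515e+00,  3.42660069e-01,  1.52488957e+00,  1.01473853e-05,
        1.27538602e+00, -1.46023190e-01]), 'dq': array([ 1.97694586e-03,  1.51696001e-03, -2.86925817e-03, -8.14206016e-05,
       -1.36695851e-03,  4.73545042e-04]), 'tau': array([ 2.28476492e-03, -4.34447515e+01, -2.46491522e+01, -1.63945770e-04,
        4.71207939e-03,  5.45479438e-06]), 'tool_pos': array([ 0.13993209, -0.50575768,  0.30330288]), 'eef_rot': array([ 0.70068962,  0.09558539, -0.70067221,  0.09463588]), 'contact_force': array([1.07347306, 0.64015631, 0.08744923]), 'moment': array([ 0.03651429,  0.02607643, -0.0106893 ]), 'width': 0.08556637018500525}
```

View pics/scene0.png

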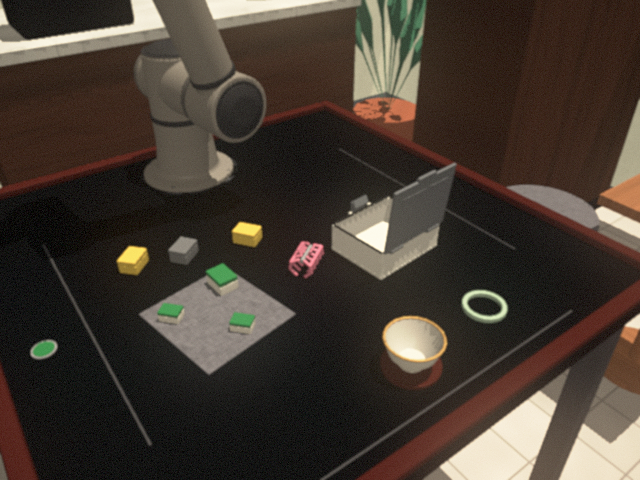

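View pics/top0.png

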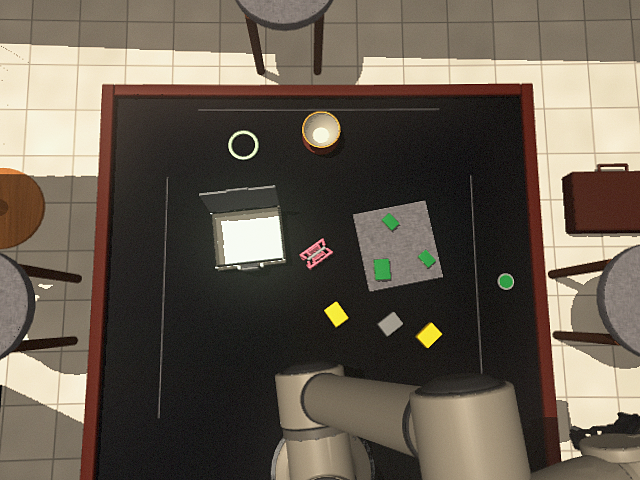

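The top view shows these candidates: green-on-white tiles at (382,269), (390,222) and (427,259), yellow blocks at (336,314) and (429,335), a grey block at (390,323), and a green disc at (506,282). The green tile at (382,269) looks biggest and lies on the mat. The box is around (250,240) with its lid up, and the claw at (316,254) sits between the box and the mat.

```bash
cat > m.py <<'E'
from h import *
t=dict(np.load('top0.npz'));s=dict(np.load('scene0.npz'))
def rect(S,m,z,a0=80):
    cs,_=cv2.findContours(m.astype(np.uint8),cv2.RETR_EXTERNAL,cv2.CHAIN_APPROX_NONE)
    for c in cs:
        if cv2.contourArea(c)<a0: continue
        c2=c[:,0,:]
        p=plane(S,c2,z)[:,:2]*1000
        print(c2.mean(0).round(), 'rect c,size,ang',[np.round(q,1) for q in cv2.minAreaRect(p.astype(np.float32))],'z',np.round(np.median(depth(S,c2)[:,2]),4))
hsv=lambda S:cv2.cvtColor(S['img'],cv2.COLOR_RGB2HSV).astype(int)
for S,n in((t,'top'),(s,'scene')):
    H=hsv(S);g=(H[...,0]>50)&(H[...,0]<85)&(H[...,1]>150)&(H[...,2]>60)
    print(n);g[:200 if n=='scene' else 0]=0;rect(S,g,0.032 if 1 else 0,40)
# pad
H=hsv(t);m=(H[...,1]<60)&(H[...,2]>60)&(H[...,2]<170);m[:190]=0;m[300:]=0;m[:,:345]=0;m[:,450:]=0
rect(t,m,0.004,1000)
# box white rim
m=(H[...,1]<60)&(H[...,2]>140);m[:200]=0;m[275:]=0;m[:,:200]=0;m[:,295:]=0
rect(t,m,0.055,500)
# claw
m=(H[...,0]>150)&(H[...,1]>60)&(H[...,2]>100);m[:230]=0;m[280:]=0;m[:,:290]=0;m[:,340:]=0
rect(t,m,0.02,20)
cv2.imwrite('pics/crops.png',np.vstack([cv2.resize(t['img'][180:300,190:350,::-1],(640,480),interpolation=2)]))
a=cv2.resize(t['img'][195:300,345:450,::-1],(420,420),interpolation=2);b=cv2.resize(s['img'][140:280,320:480,::-1],(480,420),interpolation=2)[:,:380]
cv2.imwrite('pics/crops2.png',np.hstack([a,b]))
E
python3 m.py
```

```text
top
[506. 281.] rect c,size,ang [array([ 417.2, -428.5]), array([25.4, 25.9]), np.float64(86.4)] z 0.0024
[382. 269.] rect c,size,ang [array([ 448.4, -142.2]), array([46.2, 34.4]), np.float64(4.8)] z 0.0316
[427. 258.] rect c,size,ang [array([ 471.8, -247.3]), array([32.7, 23.6]), np.float64(43.5)] z 0.0249
[390. 222.] rect c,size,ang [array([ 560.8, -163.9]), array([33.3, 22.2]), np.float64(43.6)] z 0.0229
scene
[397. 246.] rect c,size,ang [array([ 507.4, -183.7]), array([190.9, 180.8]), np.float64(10.8)] z 0.0029
[250. 239.] rect c,size,ang [array([518.5, 165.1]), array([117.9, 148.9]), np.float64(5.8)] z 0.0056
[319. 258.] rect c,size,ang [array([477.1,   5.1]), array([18.7, 69.3]), np.float64(35.2)] z 0.0306
[312. 249.] rect c,size,ang [array([498. ,  19.3]), array([17.4, 70.1]), np.float64(35.3)] z 0.0311
```

```bash
ls pics
```

```text
crops.png
crops2.png
scene0.png
top0.png
```

View pics/crops.png

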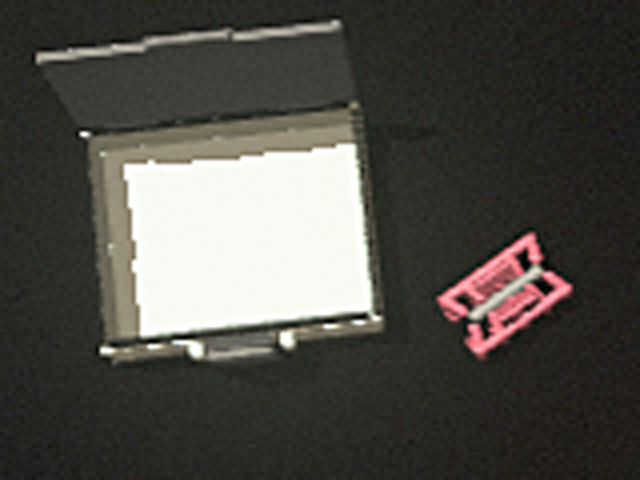

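View pics/crops2.png

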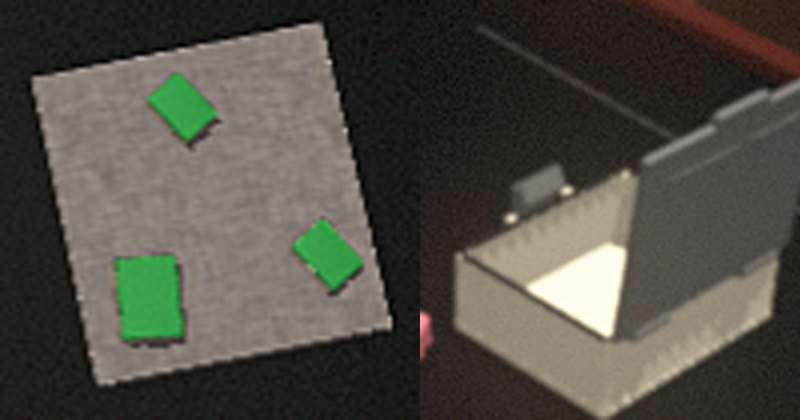

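The close crop confirms the choice. The tile at (382,269) measures about 46 x 34 mm on top at z 0.032 and fits 48x36x28 on the 4 mm pad; the other two measure about 33 x 23 mm. Next I'll locate the box.

```bash
python3 - <<'E'
from h import *
t=dict(np.load('top0.npz'));s=dict(np.load('scene0.npz'))
for S,pts,z in((t,[(215,267.5),(285.7,261)],.057),(t,[(210.8,213.5),(278.8,206.5)],.059),(s,[(333.5,226),(380,245.5)],.057)):
    print(np.round(plane(S,pts,z),4))
# depth cloud of scene+top in box area
for n,S in(('t',t),('s',s)):
    v,u=np.mgrid[0:480,0:640];uv=np.c_[u.ravel(),v.ravel()]
    P=depth(S,uv);ok=S['range_z'].ravel()>0
    P=P[ok&(P[:,0]>.4)&(P[:,0]<.68)&(P[:,1]>.05)&(P[:,1]<.3)]
    rim=P[(P[:,2]>.045)&(P[:,2]<.062)]
    lat=P[(P[:,2]>.066)&(P[:,2]<.09)&(P[:,0]<.49)]
    lid=P[(P[:,2]>.09)]
    print(n,len(rim),[np.round(q,4) for q in cv2.minAreaRect((rim[:,:2]*1000).astype(np.float32))],'latch',len(lat),lat.mean(0).round(4) if len(lat) else '','lid',len(lid),lid.mean(0),lid.min(0),lid.max(0))
    c=lid.mean(0);U,D,V=np.linalg.svd(lid-c,full_matrices=False);print('normal',V[2],D/np.sqrt(len(lid)))
    fl=P[(P[:,2]<.015)&(P[:,2]>-.005)];
    sil=P[(P[:,2]>.02)];print(np.percentile(P[:,2],[0,5,50,95,100]))
E
```

```text
[[0.4524 0.2421 0.057 ]
 [0.4658 0.0814 0.057 ]]
[[0.577  0.2538 0.059 ]
 [0.5927 0.0973 0.059 ]]
[[0.4756 0.0827 0.057 ]
 [0.5754 0.1112 0.057 ]]
t 570 [array([519.4405, 170.1801]), array([144.5768, 159.2669]), np.float64(6.379)] latch 108 [0.4549 0.1639 0.0737] lid 1208 [0.59831113 0.17836872 0.14773019] [0.58375176 0.09934542 0.09004639] [0.61462453 0.25792909 0.19586437]
normal [-0.98808986 -0.1076145   0.10998888] [0.04564525 0.03099308 0.00130099]
[-0.0103318  -0.00391771  0.00219537  0.15080071  0.19586437]
s 1026 [array([524.2142, 168.726 ]), array([151.933 , 162.9609]), np.float64(6.0533)] latch 145 [0.4574 0.1593 0.0742] lid 2730 [0.60468829 0.16990828 0.14303385] [0.58910516 0.09549613 0.09005545] [0.6176436  0.25882845 0.19423137]
normal [ 0.99150621  0.09939663 -0.08387937] [0.04694774 0.02958492 0.0012385 ]
[-0.75561999 -0.00081717  0.01107058  0.16880915  0.19423137]
```

```bash
cat >> h.py <<'E'
from scipy.spatial.transform import Rotation as R
def plan(pos,yawdeg=None):
    """tool-axis shift and turn from current to pos, tool down, jaw axis at yaw (mod 180) from world x"""
    st=bot.read_state();r=R.from_quat(st['eef_rot']);M=r.as_matrix()
    d=M.T@(np.array(pos)-st['tool_pos'])
    print('t',round(st['time_s'],2),'pos',st['tool_pos'].round(4),'shift mm (tool)',(d*1000).round(1),'F',st['contact_force'].round(1),'w',round(st['width'],4))
    if yawdeg is not None:
        best=None
        for k in(0,180):
            a=np.radians(yawdeg+k);x=np.array([0,0,-1.]);y=np.array([np.cos(a),np.sin(a),0]);T=np.c_[x,y,np.cross(x,y)]
            v=np.degrees((R.from_matrix(M.T@T)).as_rotvec());print(' turn',v.round(2))
    print(' tool y',M[:,1].round(3),'z',M[:,2].round(3),'q',st['qpos'].round(2))
E
python3 - <<'E'
from h import *
plan([.4484,-.1422,.25],94.8)
s=dict(np.load('scene0.npz'));c=s['img'][260:300,200:245];H=cv2.cvtColor(s['img'],cv2.COLOR_RGB2HSV)
g=(H[...,0]>50)&(H[...,0]<90)&(H[...,1]>110);g[:250]=0;g[350:]=0;g[:,:140]=0;g[:,300:]=0
cs,_=cv2.findContours(g.astype(np.uint8),0,1)
for c in cs:
    if cv2.contourArea(c)>30: print(c[:,0].mean(0),[np.round(q,1) for q in cv2.minAreaRect((plane(s,c[:,0],.031)[:,:2]*1000).astype(np.float32))])
E
```

```text
t 0.1 pos [ 0.1399 -0.5058  0.3033] shift mm (tool) [  53.7 -268.1 -394.2] F [1.1 0.6 0.1] w 0.0856
 turn [-1.6934e+02 -1.1000e-01 -1.0000e-02]
 turn [10.66 -0.    0.08]
 tool y [ 0.267 -0.964 -0.001] z [-0.964 -0.267 -0.   ] q [-1.45  0.34  1.52  0.    1.28 -0.15]
[241.72727273 319.27272727] [array([ 572. , -170.8]), array([31.7, 24.1]), np.float64(42.3)]
[169.75471698 309.67924528] [array([ 484.3, -253. ]), array([32.6, 24.9]), np.float64(42.6)]
[220.578125 273.609375] [array([ 448.7, -142.5]), array([54.1, 37.2]), np.float64(3.8)]
```

Emit:
{"method": "jog_arm", "body": {
  "commands": [
    [1,0,0,0,5.33,0,0],
    [1,0,0,0,5.33,0,0],
    [1,0,-0.025,-0.025,0,0,0],
    [1,0,-0.03,-0.03,0,0,0],
    [1,0,-0.03,-0.03,0,0,0]
  ],
  "newtons": 40
}}

```text
time_s: 0.6
tool_pos: [0.218, -0.413, 0.3034]
eef_rot: [-0.706, -0.029, 0.707, -0.029]
contact_force: [0.6, -0.2, -0.3]
width: 0.0858
```

Emit:
{"method": "jog_arm", "body": {
  "commands": [
    [1,0,-0.03,-0.03,0,0,0],
    [1,0,-0.03,-0.03,0,0,0],
    [1,0,-0.03,-0.03,0,0,0],
    [1,0,-0.03,-0.03,0,0,0],
    [1,0,-0.03,-0.03,0,0,0]
  ]
}}

```text
time_s: 1.1
tool_pos: [0.3552, -0.2506, 0.3038]
eef_rot: [-0.706, -0.03, 0.707, -0.029]
contact_force: [0.1, -1.8, 0.6]
width: 0.0854
```

Emit:
{"method": "jog_arm", "body": {
  "commands": [
    [1,0.01,-0.03,-0.03,0,0,0],
    [1,0.02,-0.03,-0.03,0,0,0],
    [1,0.01,-0.025,-0.025,0,0,0],
    [1,0.01,-0.01,-0.01,0,0,0],
    [1,0,0,0,0,0,0]
  ]
}}

```text
time_s: 1.6
tool_pos: [0.4414, -0.1477, 0.2524]
eef_rot: [-0.705, -0.031, 0.707, -0.03]
contact_force: [0.5, -0.9, -0.8]
width: 0.0858
```

```bash
python3 -c "
from h import *
plan([.4485,-.1423,.080],94.8)"
```

```text
t 1.6 pos [ 0.4414 -0.1477  0.2524] shift mm (tool) [172.4  -4.5  -8. ] F [ 0.5 -0.9 -0.8] w 0.0858
 turn [-179.82   -0.18    0.24]
 turn [0.18 0.15 0.11]
 tool y [ 0.087 -0.996 -0.002] z [-0.996 -0.087  0.003] q [-0.49  0.29  1.76  0.    1.1   1.  ]
```

Emit:
{"method": "jog_arm", "body": {
  "commands": [
    [1,0.03,-0.0045,-0.008,0,0,0],
    [1,0.04,0,0,0,0,0],
    [1,0.04,0,0,0,0,0],
    [1,0.03,0,0,0,0,0],
    [1,0,0,0,0,0,0]
  ]
}}

```text
time_s: 2.1
tool_pos: [0.4465, -0.1444, 0.1111]
eef_rot: [-0.704, -0.03, 0.709, -0.028]
contact_force: [0.1, -0.3, -0.2]
width: 0.0851
```

```bash
python3 -c "
from h import *
plan([.4485,-.1423,.080],94.8)
s=bot.snapshot('scene');save(s,'scene1');cv2.imwrite('pics/c1.png',cv2.resize(s['img'][200:340,130:310,::-1],(720,560)))"
```

```text
t 2.1 pos [ 0.4465 -0.1444  0.1111] shift mm (tool) [31.1 -1.8 -2.4] F [ 0.1 -0.3 -0.2] w 0.0851
 turn [179.94   0.34  -0.59]
 turn [-0.06  0.38  0.22]
 tool y [ 0.083 -0.997 -0.004] z [-0.997 -0.083  0.007] q [-0.48  0.51  1.9  -0.    0.74  1.01]
```

View pics/c1.png

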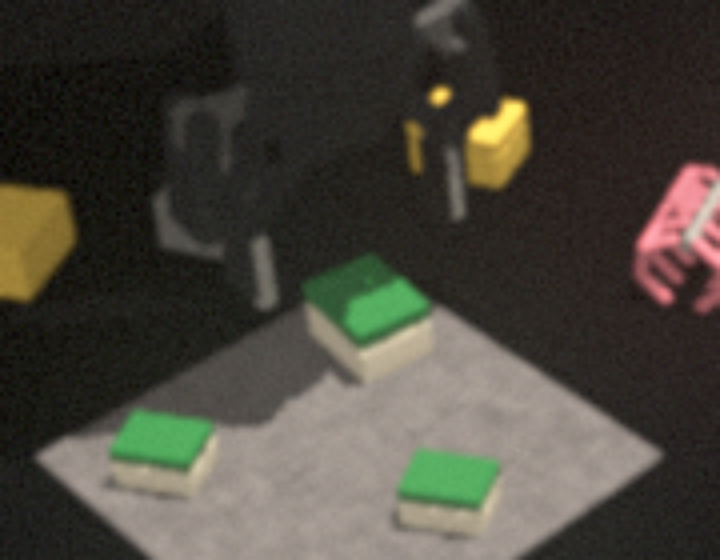

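The crop shows the open fingers, tips at crop pixels (265,300) and (457,215), straddling the big tile at (368,310). Nothing is close to them, so I'll descend.

Emit:
{"method": "jog_arm", "body": {
  "commands": [
    [1,0.015,-0.0018,-0.0024,0,0,0],
    [1,0.017,0,0,0,0.35,0.2],
    [1,0,0,0,0,0,0],
    [-1,0,0,0,0,0,0],
    [-1,0,0,0,0,0,0]
  ],
  "newtons": 40
}}

```text
time_s: 2.65
tool_pos: [0.4518, -0.143, 0.0835]
eef_rot: [0.71, 0.028, -0.703, 0.031]
contact_force: [-0.2, -0.9, 0.5]
width: 0.0592
```

Emit:
{"method": "jog_arm", "body": {
  "commands": [
    [-1,0,0,0,0,0,0],
    [-1,0,0,0,0,0,0],
    [-1,0,0,0,0,0,0],
    [-1,0,0,0,0,0,0],
    [-1,0,0,0,0,0,0]
  ]
}}

```text
time_s: 3.15
tool_pos: [0.4515, -0.1427, 0.083]
eef_rot: [0.709, 0.028, -0.704, 0.031]
contact_force: [-2.5, -0.2, 8.2]
width: 0.035
```

```bash
python3 -c "
from h import *
plan([.4485,-.1423,.24],94.8)"
```

```text
t 3.15 pos [ 0.4515 -0.1427  0.083 ] shift mm (tool) [-157.     0.     1.8] F [-2.5 -0.2  8.2] w 0.035
 turn [180.    -0.41   0.69]
 turn [-0.   -0.44 -0.26]
 tool y [ 0.084 -0.996  0.005] z [-0.996 -0.084 -0.008] q [-0.47  0.56  1.92  0.    0.65  1.02]
```

Emit:
{"method": "jog_arm", "body": {
  "commands": [
    [-1,-0.01,0,0,0,0,0],
    [-1,-0.03,0,0,0,0,0],
    [-1,-0.04,0,0,0,0,0],
    [-1,-0.045,0,0,0,0,0],
    [-1,-0.03,0,0,0,0,0]
  ]
}}

```text
time_s: 3.65
tool_pos: [0.4503, -0.142, 0.2405]
eef_rot: [0.71, 0.028, -0.703, 0.031]
contact_force: [-0.2, -0.6, -0.1]
width: 0.0351
```

```bash
python3 -c "
from h import *
plan([.517,.168,.22],95.9)
s=bot.snapshot('scene');save(s,'scene2')"
```

```text
t 3.65 pos [ 0.4503 -0.142   0.2405] shift mm (tool) [  19.7 -303.5  -92.3] F [-0.2 -0.6 -0.1] w 0.0351
 turn [178.9   -0.49   0.8 ]
 turn [-1.1  -0.51 -0.31]
 tool y [ 0.084 -0.996  0.005] z [-0.996 -0.084 -0.009] q [-0.47  0.31  1.77  0.    1.06  1.02]
```

View pics/scene2.png

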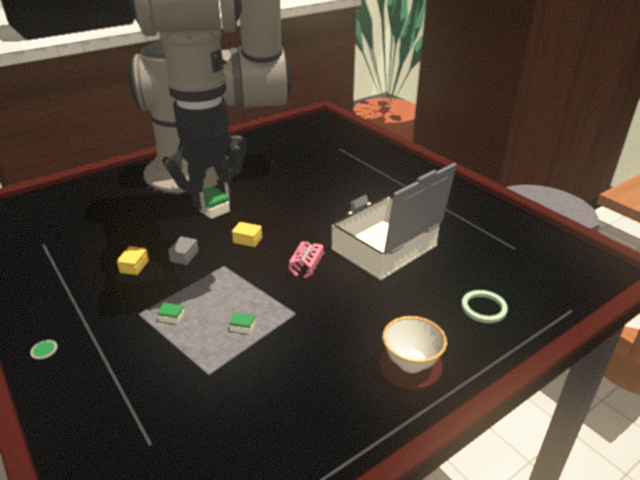

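The tile is held between the fingers at (215,202) and the pad shows only the two small tiles at (171,313) and (242,322). Now I'll carry it to the box.

Emit:
{"method": "jog_arm", "body": {
  "commands": [
    [-1,0,-0.02,-0.007,-1.1,-0.5,-0.3],
    [-1,0,-0.035,-0.01,0,0,0],
    [-1,0,-0.04,-0.012,0,0,0],
    [-1,0,-0.04,-0.012,0,0,0],
    [-1,0,-0.04,-0.012,0,0,0]
  ]
}}

```text
time_s: 4.2
tool_pos: [0.485, 0.039, 0.2375]
eef_rot: [-0.705, -0.037, 0.707, -0.036]
contact_force: [0.9, -0.1, -1.5]
width: 0.0356
```

Emit:
{"method": "jog_arm", "body": {
  "commands": [
    [-1,0,-0.04,-0.012,0,0,0],
    [-1,0,-0.04,-0.012,0,0,0],
    [-1,0,-0.03,-0.01,0,0,0],
    [-1,0,-0.015,-0.005,0,0,0],
    [-1,0,0,0,0,0,0]
  ]
}}

```text
time_s: 4.7
tool_pos: [0.511, 0.1673, 0.2371]
eef_rot: [-0.705, -0.038, 0.707, -0.037]
contact_force: [0.1, -0.3, -0.7]
width: 0.0351
```

```bash
python3 -c "
from h import *
plan([.517,.168,.097],95.9)"
```

```text
t 4.7 pos [0.511  0.1673 0.2371] shift mm (tool) [140.1   0.2  -6.4] F [ 0.1 -0.3 -0.7] w 0.0351
 turn [-1.7985e+02 -1.5000e-01  2.4000e-01]
 turn [0.15 0.15 0.1 ]
 tool y [ 0.105 -0.994 -0.002] z [-0.994 -0.105  0.003] q [0.17 0.43 1.59 0.   1.13 1.64]
```

Emit:
{"method": "jog_arm", "body": {
  "commands": [
    [-1,0.03,0,-0.006,0,0,0],
    [-1,0.035,0,0,0,0,0],
    [-1,0.03,0,0,0,0,0],
    [-1,0.015,0,0,0,0,0],
    [-1,0,0,0,0,0,0]
  ]
}}

```text
time_s: 5.2
tool_pos: [0.5154, 0.1649, 0.125]
eef_rot: [-0.703, -0.036, 0.709, -0.036]
contact_force: [0.2, 0.3, -0.3]
width: 0.0353
```

```bash
python3 -c "
from h import *
plan([.517,.168,.097],95.9)
s=bot.snapshot('scene');t=bot.snapshot('top');cv2.imwrite('pics/c3.png',np.hstack([cv2.resize(s['img'][120:290,300:480,::-1],(400,378)),cv2.resize(t['img'][170:300,190:330,::-1],(400,378))]))"
```

```text
t 5.2 pos [0.5154 0.1649 0.125 ] shift mm (tool) [28.  -2.9 -2.1] F [ 0.2  0.3 -0.3] w 0.0353
 turn [ 1.7992e+02  8.0000e-02 -7.3000e-01]
 turn [-0.08  0.46  0.05]
 tool y [ 0.101 -0.995 -0.001] z [-0.995 -0.101  0.008] q [0.17 0.58 1.69 0.   0.88 1.64]
```

View pics/c3.png

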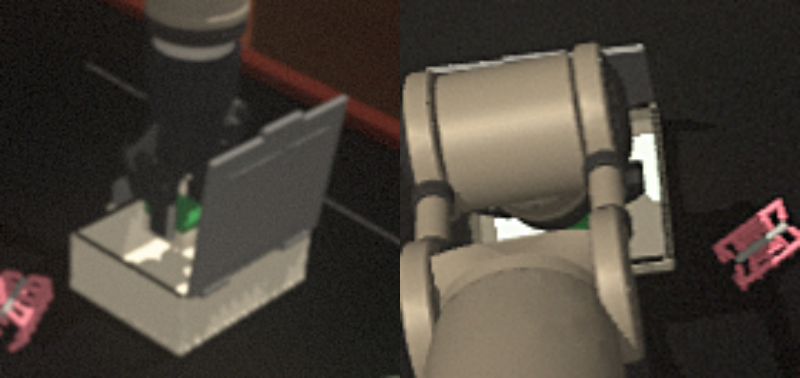

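The tile, green at (185,212) in the left crop, is over the box opening and in front of the lid. I'll lower it and open the fingers.

Emit:
{"method": "jog_arm", "body": {
  "commands": [
    [-1,0.015,-0.003,-0.002,0,0.4,0],
    [-1,0.013,0,0,0,0,0],
    [-1,0,0,0,0,0,0],
    [1,0,0,0,0,0,0],
    [1,0,0,0,0,0,0]
  ]
}}

```text
time_s: 5.8
tool_pos: [0.5189, 0.1698, 0.0999]
eef_rot: [0.708, 0.037, -0.704, 0.036]
contact_force: [0.2, 0.1, 0.5]
width: 0.0629
```

Emit:
{"method": "jog_arm", "body": {
  "commands": [
    [1,0,0,0,0,0,0],
    [1,0,0,0,0,0,0],
    [1,0,0,0,0,0,0],
    [1,0,0,0,0,0,0],
    [1,0,0,0,0,0,0]
  ]
}}

```text
time_s: 6.3
tool_pos: [0.5185, 0.1698, 0.0991]
eef_rot: [0.708, 0.037, -0.705, 0.036]
contact_force: [0.4, -0.3, 0.1]
width: 0.0855
```

Emit:
{"method": "jog_arm", "body": {
  "commands": [
    [1,-0.02,0,0,0,0,0],
    [1,-0.03,0,0,0,0,0],
    [1,-0.04,0,0,0,0,0],
    [1,-0.04,0,0,0,0,0],
    [1,-0.05,0,0,0,0,0]
  ]
}}

```text
time_s: 6.8
tool_pos: [0.5169, 0.1693, 0.2796]
eef_rot: [0.707, 0.037, -0.706, 0.036]
contact_force: [1.3, 0.5, -0.5]
width: 0.0857
```

Emit:
{"method": "jog_arm", "body": {
  "commands": [
    [-1,-0.02,0.03,0,0,0,0],
    [-1,0,0.04,0,0,0,0],
    [-1,0,0.04,0,0,0,0],
    [-1,0,0.04,0,0,0,0],
    [-1,0,0,0,0,0,0]
  ]
}}

```text
time_s: 7.3
tool_pos: [0.5334, 0.0161, 0.2988]
eef_rot: [0.708, 0.035, -0.705, 0.035]
contact_force: [0.1, 0.7, -0.1]
width: 0.0122
```

```bash
python3 -c "
from h import *
plan([.517,.168,.097],95.9)
s=bot.snapshot('scene');t=bot.snapshot('top');np.savez('top1.npz',**t);np.savez('scene1.npz',**s);cv2.imwrite('pics/c4.png',np.hstack([cv2.resize(s['img'][120:290,300:480,::-1],(400,378)),cv2.resize(t['img'][170:300,190:330,::-1],(400,378))]))"
```

```text
t 7.3 pos [0.5334 0.0161 0.2988] shift mm (tool) [ 201.8 -152.8    2.3] F [ 0.1  0.7 -0.1] w 0.0122
 turn [1.7972e+02 1.0000e-02 3.9000e-01]
 turn [-0.28 -0.25  0.01]
 tool y [ 0.098 -0.995 -0.   ] z [-0.995 -0.098 -0.004] q [-0.11  0.36  1.51  0.    1.27  1.36]
```

View pics/c4.png

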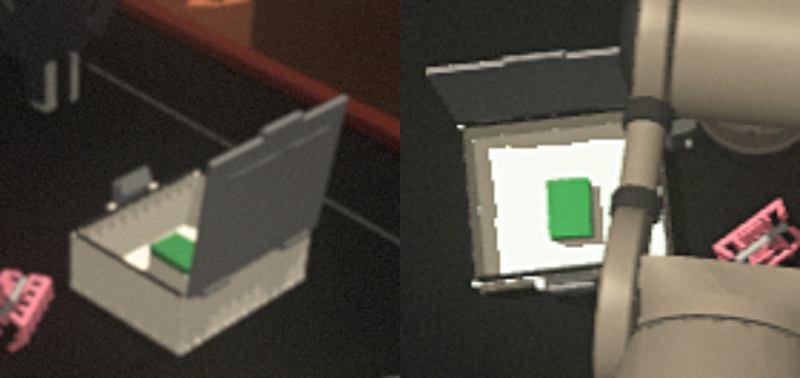

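The tile lies flat on the box floor, at (570,208) in the right crop, and is free of the gripper. Next I move behind the lid with the fingers shut.

```bash
python3 -c "
from h import *
plan([.6525,.1825,.30],95.9)
t=dict(np.load('top1.npz'));m=cv2.inRange(cv2.cvtColor(t['img'],cv2.COLOR_RGB2HSV),(50,100,40),(90,255,255));m[:, :200]=0;m[:,300:]=0
c=max(cv2.findContours(m,0,1)[0],key=cv2.contourArea)[:,0];print(cv2.minAreaRect((plane(t,c,.032)[:,:2]*1000).astype(np.float32)))
s=dict(np.load('scene1.npz'));
v,u=np.mgrid[0:480,0:640];P=depth(s,np.c_[u.ravel(),v.ravel()]);a=np.radians(5.9);d=P-[.5867,.1757,.059];bx=d[:,0]*np.cos(a)+d[:,1]*np.sin(a);by=-d[:,0]*np.sin(a)+d[:,1]*np.cos(a)
k=(abs(by)<.09)&(bx>-.03)&(bx<.1)&(d[:,2]>.03)&(s['range_z'].ravel()>0)
print(k.sum(),np.polyfit(d[k,2],bx[k],1),bx[k].max(),d[k,2].max(),np.percentile(by[k],[1,99]))
"
```

```text
t 7.4 pos [0.533  0.0195 0.2987] shift mm (tool) [  -0.4 -150.2 -135.3] F [-0.6  0.5 -0.7] w 0.0003
 turn [179.87   0.18   0.36]
 turn [-0.13 -0.23  0.12]
 tool y [ 0.101 -0.995 -0.002] z [-0.995 -0.101 -0.004] q [-0.11  0.36  1.51  0.    1.27  1.36]
((515.5698852539062, 168.13052368164062), (47.20793533325195, 34.57693099975586), 3.788445234298706)
2758 [0.08497361 0.01015218] 0.023357445727425295 0.13578782230272002 [-0.08006242  0.07806173]
```

Emit:
{"method": "jog_arm", "body": {
  "commands": [
    [-1,0,0,-0.025,0,0,0],
    [-1,-0.005,0,-0.035,0,0,0],
    [-1,0,-0.01,-0.04,0,0,0],
    [-1,0,-0.025,-0.03,0,0,0],
    [-1,0,-0.035,-0.005,0,0,0]
  ]
}}

```text
time_s: 7.9
tool_pos: [0.6622, 0.1052, 0.3031]
eef_rot: [0.708, 0.037, -0.705, 0.036]
contact_force: [-0.7, -0.2, 0.6]
width: 0.0003
```

Emit:
{"method": "jog_arm", "body": {
  "commands": [
    [-1,0,-0.035,0,0,0,0],
    [-1,0,-0.03,0,0,0,0],
    [-1,0,-0.015,0,0,0,0],
    [-1,0,0,0,0,0,0]
  ]
}}

```text
time_s: 8.3
tool_pos: [0.6511, 0.1862, 0.3044]
eef_rot: [0.707, 0.039, -0.705, 0.037]
contact_force: [-1.1, -0.4, -0.7]
width: 0.0002
```

```bash
python3 -c "
from h import *
plan([.655,.1825,.223],95.9)
s=bot.snapshot('scene');cv2.imwrite('pics/c5.png',cv2.resize(s['img'][100:290,290:490,::-1],(600,570)))"
```

```text
t 8.3 pos [0.6511 0.1862 0.3044] shift mm (tool) [81.4  4.3 -3.2] F [-1.1 -0.4 -0.7] w 0.0002
 turn [-1.7976e+02 -1.7000e-01 -3.5000e-01]
 turn [ 0.24 -0.22  0.11]
 tool y [ 0.107 -0.994 -0.002] z [-0.994 -0.107 -0.004] q [0.16 0.63 1.04 0.   1.46 1.63]
```

View pics/c5.png

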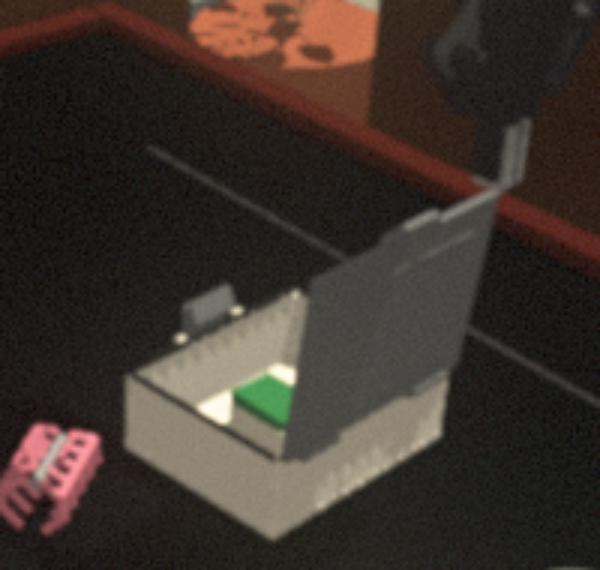

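The shut fingertip at crop (500,185) is above and behind the lid's upright plate. I'll descend behind it.

Emit:
{"method": "jog_arm", "body": {
  "commands": [
    [-1,0.02,0.004,-0.004,0,0,0],
    [-1,0.03,0,0,0,0,0],
    [-1,0.02,0,0,0,0,0],
    [-1,0.011,0,0,0,0,0],
    [-1,0,0,0,0,0,0]
  ]
}}

```text
time_s: 8.85
tool_pos: [0.6563, 0.1785, 0.2221]
eef_rot: [0.707, 0.036, -0.706, 0.035]
contact_force: [0.5, 0.2, -0.0]
width: -0.0002
```

```bash
python3 -c "
from h import *
plan([.6525,.1825,.223],95.9)
s=bot.snapshot('scene');cv2.imwrite('pics/c6.png',cv2.resize(s['img'][100:290,290:490,::-1],(600,570)))"
```

```text
t 8.85 pos [0.6563 0.1785 0.2221] shift mm (tool) [-0.9 -4.4  3.4] F [ 0.5  0.2 -0. ] w -0.0002
 turn [1.7992e+02 1.0000e-01 1.1000e-01]
 turn [-0.08 -0.07  0.07]
 tool y [ 0.101 -0.995 -0.001] z [-0.995 -0.101 -0.001] q [0.15 0.69 1.16 0.   1.29 1.62]
```

View pics/c6.png

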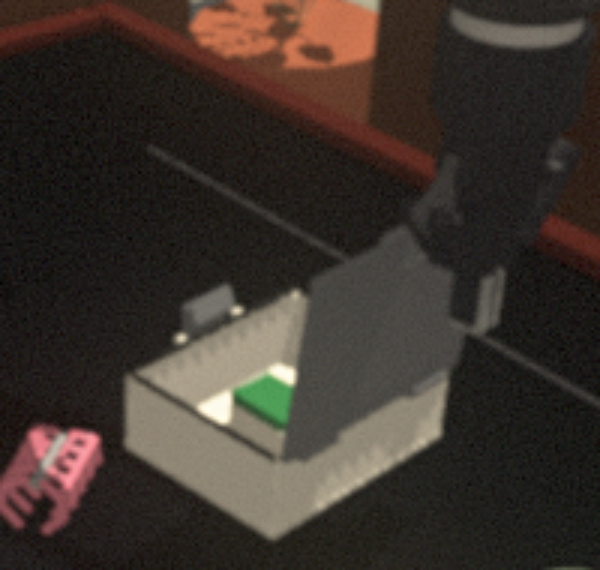

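Emit:
{"method": "jog_arm", "body": {
  "commands": [
    [-1,0,-0.004,0.015,0,0,0],
    [-1,-0.003,0,0.015,0,0,0],
    [-1,-0.004,0,0.01,0,0,0],
    [-1,-0.003,0,0.01,0,0,0],
    [-1,0,0,0.01,0,0,0]
  ]
}}

```text
time_s: 9.4
tool_pos: [0.5969, 0.1775, 0.2354]
eef_rot: [0.709, 0.037, -0.703, 0.036]
contact_force: [1.8, -0.2, 1.6]
width: -0.0002
```

Emit:
{"method": "jog_arm", "body": {
  "commands": [
    [-1,0,0,0.01,0,0,0],
    [-1,0.002,0,0.01,0,0,0],
    [-1,0.004,0,0.015,0,0,0],
    [-1,0.005,0,0.013,0,0,0]
  ]
}}

```text
time_s: 9.8
tool_pos: [0.5489, 0.1726, 0.2234]
eef_rot: [0.709, 0.037, -0.704, 0.036]
contact_force: [1.5, -0.6, -0.4]
width: 0.0002
```

```bash
cat >> h.py <<'E'
def off(Hx=.589,Hy=.176):
    p=bot.read_state();d=p['tool_pos']-[Hx,Hy,0];a=np.radians(5.9)
    print('off',(d[0]*np.cos(a)+d[1]*np.sin(a)).round(4),'by',(-d[0]*np.sin(a)+d[1]*np.cos(a)).round(4),'z',d[2].round(4),'F',p['contact_force'].round(2))
E
python3 -c "
from h import *
off()
s=bot.snapshot('scene');cv2.imwrite('pics/c7.png',cv2.resize(s['img'][100:290,290:490,::-1],(600,570)))"
```

```text
off -0.0402 by 0.0007 z 0.2234 F [ 1.45 -0.65 -0.44]
```

View pics/c7.png

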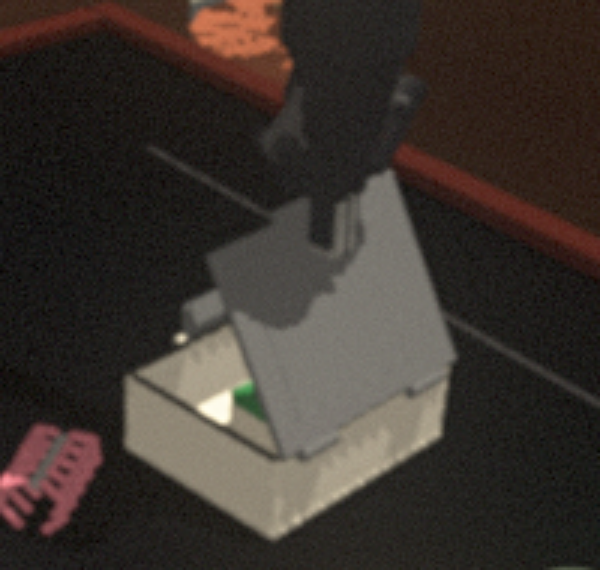

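The lid is swinging forward, now about 60 degrees, with the fingertip at (345,250) on its outer face. I'll follow the arc down.

Emit:
{"method": "jog_arm", "body": {
  "commands": [
    [-1,0.008,0,0.008,0,0,0],
    [-1,0.009,0,0.008,0,0,0],
    [-1,0.01,0,0.009,0,0,0],
    [-1,0.01,0,0.008,0,0,0],
    [-1,0.011,0,0.006,0,0,0]
  ]
}}

```text
time_s: 10.35
tool_pos: [0.5106, 0.1688, 0.1748]
eef_rot: [0.708, 0.037, -0.704, 0.036]
contact_force: [-0.3, -0.1, 1.1]
width: 0.0001
```

Emit:
{"method": "jog_arm", "body": {
  "commands": [
    [-1,0.011,0,0.006,0,0,0],
    [-1,0.008,0,0.003,0,0,0],
    [-1,0,0,0,0,0,0]
  ]
}}

```text
time_s: 10.65
tool_pos: [0.501, 0.1678, 0.1546]
eef_rot: [0.707, 0.037, -0.705, 0.036]
contact_force: [1.3, 0.5, 0.8]
width: 0.0002
```

```bash
python3 -c "
from h import *
off()
s=bot.snapshot('scene');cv2.imwrite('pics/c8.png',cv2.resize(s['img'][100:290,290:490,::-1],(600,570)))"
```

```text
off -0.0883 by 0.0009 z 0.1546 F [1.27 0.53 0.78]
```

View pics/c8.png

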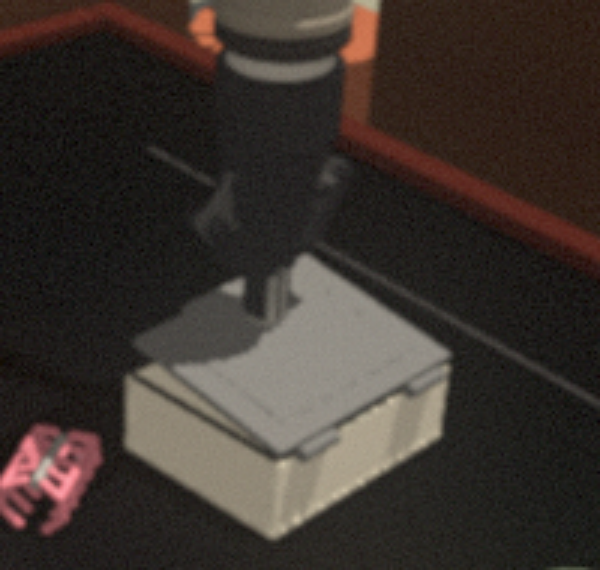

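The lid is almost down, with the tip at (268,318). I'll shift to the press point and press in small steps while watching the force.

Emit:
{"method": "jog_arm", "body": {
  "commands": [
    [-1,0,-0.0005,0.01,0,0,0],
    [-1,0.003,0,0.007,0,0,0],
    [-1,0.004,0,0,0,0,0],
    [-1,0.003,0,0,0,0,0],
    [-1,0,0,0,0,0,0]
  ]
}}

```text
time_s: 11.2
tool_pos: [0.4838, 0.1667, 0.1447]
eef_rot: [0.707, 0.037, -0.705, 0.036]
contact_force: [-1.3, 0.2, 1.9]
width: 0.0001
```

```bash
python3 -c "
from h import *
off()"
```

```text
off -0.1056 by 0.0016 z 0.1447 F [-1.29  0.19  1.89]
```

Emit:
{"method": "jog_arm", "body": {
  "commands": [
    [-1,0.002,0,0,0,0,0],
    [-1,0.002,0,0,0,0,0],
    [-1,0,0,0,0,0,0]
  ]
}}

```text
time_s: 11.5
tool_pos: [0.4846, 0.1667, 0.1406]
eef_rot: [0.708, 0.037, -0.705, 0.036]
contact_force: [-0.2, 0.2, -0.6]
width: 0.0
```

```bash
python3 -c "
from h import *
off()"
```

```text
off -0.1048 by 0.0015 z 0.1406 F [-0.24  0.18 -0.6 ]
```

Emit:
{"method": "jog_arm", "body": {
  "commands": [
    [-1,0.002,0,0,0,0,0],
    [-1,0.002,0,0,0,0,0],
    [-1,0,0,0,0,0,0]
  ]
}}

```text
time_s: 11.8
tool_pos: [0.4847, 0.1668, 0.1375]
eef_rot: [0.708, 0.037, -0.704, 0.036]
contact_force: [-2.3, -0.5, 9.6]
width: 0.0001
```

```bash
python3 -c "
from h import *
off()
s=bot.snapshot('scene');cv2.imwrite('pics/c9.png',cv2.resize(s['img'][160:280,320:460,::-1],(700,600)))"
```

```text
off -0.1047 by 0.0015 z 0.1375 F [-2.26 -0.52  9.65]
```

View pics/c9.png

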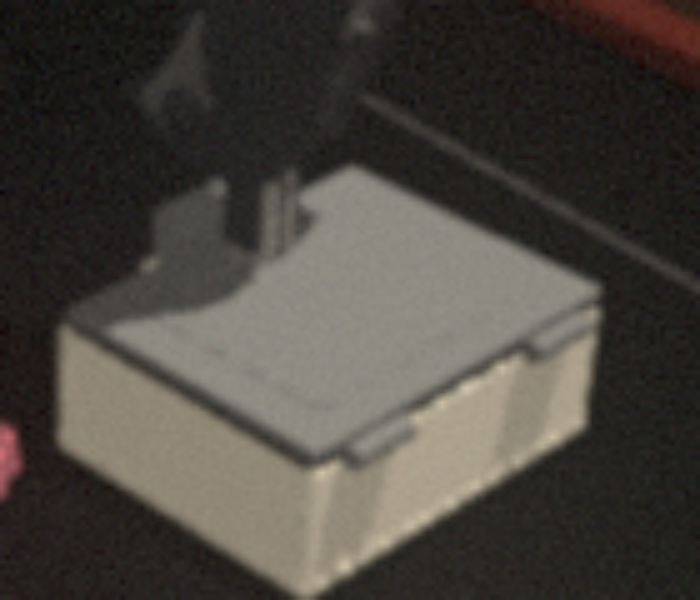

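The lid looks nearly flat and the force has risen to about 10 N. I'll keep pressing.

Emit:
{"method": "jog_arm", "body": {
  "commands": [
    [-1,0.001,0,0,0,0,0],
    [-1,0.001,0,0,0,0,0],
    [-1,0,0,0,0,0,0]
  ]
}}

```text
time_s: 12.15
tool_pos: [0.4846, 0.1667, 0.1362]
eef_rot: [0.708, 0.037, -0.704, 0.036]
contact_force: [-5.2, -1.5, 15.9]
width: -0.0002
```

Emit:
{"method": "jog_arm", "body": {
  "commands": [
    [-1,0.001,0,0,0,0,0],
    [-1,0.001,0,0,0,0,0],
    [-1,0,0,0,0,0,0]
  ]
}}

```text
time_s: 12.45
tool_pos: [0.4846, 0.1668, 0.1358]
eef_rot: [0.708, 0.037, -0.704, 0.036]
contact_force: [-10.0, -3.3, 29.6]
width: 0.0001
```

```bash
python3 -c "
from h import *
off()"
```

```text
off -0.1048 by 0.0016 z 0.1358 F [-9.99 -3.35 29.58]
```

The height has stopped falling at 30 N, so the lid is at its hard stop. I'll retreat upwards and check.

Emit:
{"method": "jog_arm", "body": {
  "commands": [
    [-1,-0.002,0,0,0,0,0],
    [-1,-0.01,0,0,0,0,0],
    [-1,-0.03,0,0,0,0,0],
    [-1,-0.04,0,0,0,0,0],
    [-1,-0.04,0,0,0,0,0]
  ]
}}

```text
time_s: 12.95
tool_pos: [0.4838, 0.1664, 0.2559]
eef_rot: [0.707, 0.037, -0.705, 0.036]
contact_force: [0.6, 0.5, -0.4]
width: 0.0003
```

Emit:
{"method": "jog_arm", "body": {
  "commands": [
    [-1,-0.03,0.03,0,0,0,0],
    [-1,0,0.04,0.01,0,0,0],
    [-1,0,0.05,0.01,0,0,0],
    [-1,0,0.05,0.01,0,0,0],
    [-1,0,0.03,0,0,0,0]
  ]
}}

```text
time_s: 13.45
tool_pos: [0.474, -0.0364, 0.2846]
eef_rot: [0.708, 0.036, -0.705, 0.035]
contact_force: [0.4, 1.0, -0.3]
width: 0.0002
```

Emit:
{"method": "jog_arm", "body": {
  "commands": [
    [-1,0,0.04,0,0,0,0],
    [-1,0,0.04,0,0,0,0],
    [-1,0,0.03,0,0,0,0],
    [-1,0,0,0,0,0,0]
  ]
}}

```text
time_s: 13.85
tool_pos: [0.4864, -0.1465, 0.284]
eef_rot: [0.708, 0.035, -0.705, 0.035]
contact_force: [0.6, 0.3, -1.0]
width: -0.0001
```

```bash
python3 -c "
from h import *
off()
s=bot.snapshot('scene');t=bot.snapshot('top');save(s,'scene9')
cv2.imwrite('pics/c10.png',np.hstack([cv2.resize(s['img'][160:280,320:460,::-1],(400,343),interpolation=2),cv2.resize(t['img'][190:290,190:310,::-1],(400,343),interpolation=2)]))
a=np.radians(5.9)
for n,S in(('s',s),('t',t)):
    v,u=np.mgrid[0:480,0:640];P=depth(S,np.c_[u.ravel(),v.ravel()]);d=P-[.589,.176,.059];bx=d[:,0]*np.cos(a)+d[:,1]*np.sin(a);by=-d[:,0]*np.sin(a)+d[:,1]*np.cos(a)
    k=(abs(by)<.07)&(bx>-.115)&(bx<-.01)&(abs(d[:,2]-.006)<.03)
    A=np.c_[bx[k],by[k],np.ones(k.sum())];print(n,k.sum(),np.linalg.lstsq(A,P[k,2],rcond=None)[0],'z at press',P[k&(abs(bx+.105)<.008),2].mean() )
    k=(abs(by)<.025)&(bx<-.12)&(bx>-.15)&(P[:,2]>.07)
    print('latch',k.sum(),bx[k].mean(),np.percentile(bx[k],[5,95]),by[k].mean(),P[k,2].max())
"
```

```text
off -0.1352 by -0.3103 z 0.284 F [ 0.61  0.3  -1.01]
s 2234 [-0.00500254  0.0024187   0.06614004] z at press 0.06648554847998292
latch 111 -0.13326252927643906 [-0.13814907 -0.12891699] -0.0017174681797800303 0.08244293905135969
t 2781 [-0.00240057 -0.00029317  0.06539607] z at press 0.06552648748984963
latch 87 -0.13553637815145553 [-0.14159374 -0.12749861] 0.0021038936574061078 0.08564634357014822
```

View pics/c10.png

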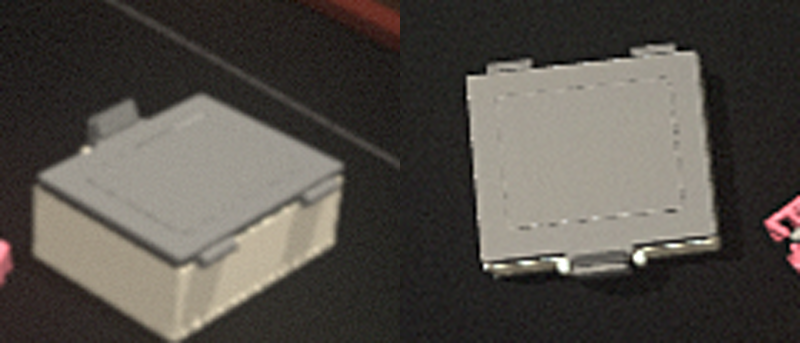

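View pics/scene9.png

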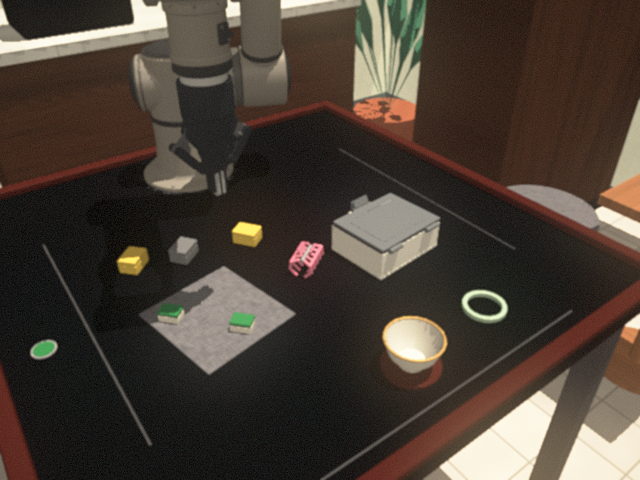

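The lid is flat, with fitted tilts of 0.005 and 0.002 rad from the two views and 65.5–66.5 mm height at the press point. The latch at (360,203) stands over the lip. Bowl, bangle, claw and small tiles are in their original pixels, so I'm handing in.

```bash
python3 -c "
from h import *
print(bot.hand_in())"
```

```text
the job is handed in; nothing more can be done
None
```

The big tile is in the spares box with the lid shut, and the latch appears to be holding it. I handed the job in at about 14 s of the 61 s allowed. I dropped the tile onto the box floor and let go. Then I swung the lid over from behind with the shut fingers and pressed it at its press point until it stopped at about 30 N.

Last checks, with the arm clear of everything:
- **Tile:** seen flat on the box floor, near the centre, before the lid was closed. It can't be seen now that the lid is shut.
- **Lid:** the two cameras gave tilts of 0.005 and 0.002 rad, well under the 0.025 rad an unlatched lid springs up to. The press point read 66.5 mm and 65.5 mm against the 65 mm expected, within the 2 mm calibration.
- **Latch:** it looks back in place over the lip, but that is judged from pictures and depth only. I had no direct reading of the lid or latch joints.
- **Other objects:** the two small tiles, bowl, coaster, bangle and hair claw look unmoved in the last scene picture, which I compared by eye.

None of these checks failed. The two cameras' tile measurements before the grasp differed by up to 8 mm in size, but agreed on its centre to within 0.5 mm.

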